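# Open the steam valve to the pie proving cabinet

### The arm

A 7-joint arm with a two-finger parallel gripper is mounted at the origin on the work surface. World frame = base frame: x ahead of the robot, y to its left, z up, the work surface at z = 0. Lengths are in m, angles in rad, forces in N, time in s.
With the tool pointing down it reaches from about 0.35 to 0.775 m from the base axis. Payload 3.1 kg.
Tool frame: the origin (TCP) lies at the very end of the fingers, on their centre line; the grasp point (between the pads) lies 19 mm behind it (arm.tcp_to_grasp is the distance from the TCP to the grasp point, in m); z points along the fingers, y is the direction in which the jaws open and shut (so a half turn about z gives the same grasp; the last joint's range is limited). The gripper opens to 85 mm and grips with 20 to 120 N. Pads are 22 mm wide; open, the fingers measure 114 mm over their backs; the gripper's body (76 mm by 85 mm) begins 54 mm behind the grasp point. The pads swing forward as they close: fully open they stand 13 mm farther back than shut.
Start: joints at [1.2, 0.311, 0.014, 1.512, -0.004, 1.319, -0.027], TCP at [0.178, -0.521, 0.231] pointing down, gripper open.
Joint ranges: [-2.7, 2.7], [-0.3, 1.91], [-1.27, 1.3], [0.12, 2.57], [-1.44, 4.58], [0.2, 2.03], [-3.05, 3.05]. Speed limits (rad/s): [2.79, 2.79, 3.14, 3.14, 3.14, 3.14, 3.14].

### API

Orientations are given as a rotation vector (axis times angle).
In Python, from cell import arm gives the robot as it stands. The module is installed in compiled form; this text tells all that it offers.
- The arm moves only by the shell command python3 -m crank 'ROWS' [FORCE]. ROWS is JSON, a list of rows, each an object of numbers: "jaw": the opening, from 0 (shut) to 1 (fully open); "x", "y", "z": the shift along the world's x, y, z each as a share of 4 cm, from -1 to 1; "ax", "ay", "az": the turn, a rotation vector about the world's x, y, z each as a share of 8 degrees, from -1 to 1. A call has 1 to 8 rows; each row shifts and turns the commanded pose from where the row before left it; what a row does not reach is not made up. A row lasts 1/8 s, in which the tool goes at most 62.5 mm and 10.7 degrees, less where a joint would pass 70% of its speed; a pose out of reach is approached as far as the arm can. A call with a number of a shift or a turn outside -1 to 1 is refused whole. A call with a gripper value outside its range is refused whole. The fingers move at their own pace and stop on an object; FORCE is the grip in N (left out, the last holds). Time passes only in rows, so rows that do not move let the fingers close. It gives the time, the measured TCP pose, the force and the opening at its end, in the units of the state.
- arm.observe(): the state, without advancing time (a new reading comes with each control period).
- arm.get_image(name): name is "side" or "top"; returns a dict with "image" (384x512x3 uint8, red, green, blue), "K" (3x3 intrinsics, pixels), "R" (3x3) and "t" (3): a world point X has camera coordinates R X + t. Camera axes: x right, y down, z forward; pixel columns grow to the right and rows downward; lengths in m; the calibration is good to about 2 mm. A picture is of the moment at which its call begins. There is no depth.
- arm.hand_in(): hands the job in, once; it reports no verdict.
The state is a dict: "clock": time; "qpos": joint angles; "dq": joint speeds; "tau": joint torques, N m; "tool_pos": TCP position; "ee_rot": TCP orientation; "ft_force": force on the tool from outside, world axes, zero at the start; "moment": the same for the moment, N m; "opening": finger opening in m.
Only numpy, scipy, OpenCV 4.12 (cv2) and the standard library are available. Lean on these libraries where they do the work, as an engineer would, in place of code of your own. Each camera call takes 0.05 s, during which the arm holds its last target.

### The job

The next batch of pies is going into the proving cabinet: open the steam by turning the red-handled quarter-turn valve on the bench fully open, so that its lever swings counter-clockwise (seen from above) from roughly across its pipe until it lies along the pipe at its stop. Then let go and move clear. Leave the blue-handled water valve as it is set, and leave the pie standing on the bench where it is.

Things in the scene. Friction and masses are not known exactly. Their poses are not given: they have to be found in the camera images.
- steam_valve (a joint): lever angle of the red steam valve, rad: 0 = closed stop (lever square across the pipe, on the robot's side), 1.571 = open stop (lever along the pipe, over its right half seen from the robot). Grows counter-clockwise from above. Starts at 0 to 0.5. Vertical stem, no spring, about 0.25 N m friction (3 N at the handle): stays where left. The pipe may stand 0.6 rad askew.
- steam_valve_pivot (a point): on the red lever's vertical turning axis, at mid-height of its handle, 112 mm above the bench; turns with the lever: x points out along it, z up. Red handle: straight bar 16 mm wide, 20 mm high (102 to 122 mm above the bench), 50 to 135 mm out along x; hold it 95 mm out. Pipe below: 26 mm thick, 216 mm long, top 63 mm above the bench; brass body's top 77 mm, 24 mm stem up to the lever.
- water_valve_grip (a point): in the middle of the blue handle's section, 95 mm out from its own turning axis, 112 mm above the bench; x points out along the lever. This second valve, of the same size and shape, is to be left alone; it may be closed, open or between. Which valve stands left and which right changes.
- pie_center (a point): centre of a loose round pie in a foil tin, 110 mm across and 38 mm high, 19 mm above the bench; it stands beyond the valves and is to be left alone.

How it is judged:
At the end, for the whole second after the job is handed in: The red steam valve's lever is at its open stop (joint at least 1.37 rad, that is within about 11 degrees of the stop) and at rest; the blue handle is within 20 mm and the pie within 30 mm of where it started (value of joint steam_valve above 1.37 rad and velocity of joint steam_valve below 0.05 rad/s and distance of water_valve_grip from where it was at the start of the episode below 0.02 m and distance of pie_center from where it was at the start of the episode below 0.03 m); the robot touches nothing.
It fails at once if the blue water valve's handle is moved by more than 20 mm (distance of water_valve_grip from where it was at the start of the episode above 0.02 m).
It fails at once if the pie is shifted by more than 30 mm (distance of pie_center from where it was at the start of the episode above 0.03 m).
It also fails if it takes over 32 s, if anything falls off the work surface, if the arm or the gripper's body presses on something with over 40 N, if the wrist force passes 120 N, or if a joint passes its speed limit or range.

## Working session

There is one attempt and no reset: what is moved stays moved. The work goes in short steps, Python scripts to look and compute and a shell command to move; the robot and the scene stay as the last step left them, time stands still between calls to the robot, and variables do not carry over. Pictures are saved under pics/ and viewed, and the job is handed in when it is done.

```bash
mkdir -p pics; python3 - <<'E'
from cell import arm
import cv2,numpy as np
for n in("side","top"):
    d=arm.get_image(n); cv2.imwrite(f"pics/{n}0.png",d["image"][:,:,::-1]); np.savez(f"{n}.npz",**d)
    print(n,d["K"].tolist(),d["R"].round(4).tolist(),d["t"].round(4).tolist())
s=arm.observe();print(s)
E
```

```text
side [[445.82007751483104, 0.0, 253.07042425923265], [0.0, 445.82007751483104, 194.1199481918054], [0.0, 0.0, 1.0]] [[-0.9898, -0.141, -0.0208], [-0.0801, 0.6708, -0.7373], [0.1179, -0.7281, -0.6752]] [0.5989, 0.1178, 1.0927]
top [[426.5028904668179, 0.0, 259.81483885802754], [0.0, 426.5028904668179, 198.32841834695463], [0.0, 0.0, 1.0]] [[-0.0706, -0.9975, -0.0006], [-0.9765, 0.0692, -0.2041], [0.2036, -0.0138, -0.979]] [0.0524, 0.6006, 0.9119]
{'clock': 0.1, 'qpos': array([ 1.20028362,  0.31168138,  0.01401952,  1.51288126, -0.00439785,
        1.31917767, -0.02720903]), 'dq': array([ 3.02663343e-04, -1.95829012e-03,  1.34808317e-03, -4.30475632e-03,
       -1.14445912e-03, -3.12513007e-03, -4.34956917e-05]), 'tau': array([ 3.25976744e-04, -3.80853939e+01,  1.46563207e-01, -2.31239623e+01,
        1.23781973e-02,  8.14814237e-03, -2.33203673e-05]), 'tool_pos': array([ 0.17739909, -0.51993077,  0.2303164 ]), 'ee_rot': array([-3.09717746e+00, -5.13901719e-01,  6.97637047e-04]), 'ft_force': array([-0.50673941,  0.40212148,  0.13417496]), 'moment': array([ 0.03169025,  0.04285238, -0.00622778]), 'opening': 0.08540296742043117}
```

View pics/top0.png

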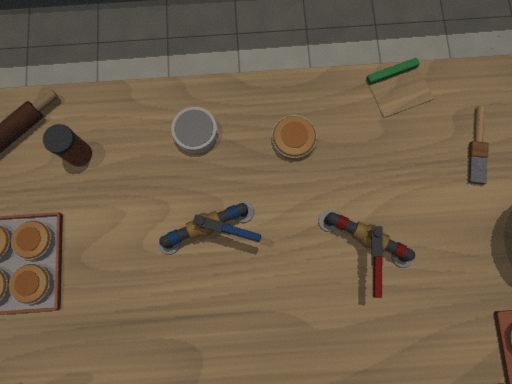

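View pics/side0.png

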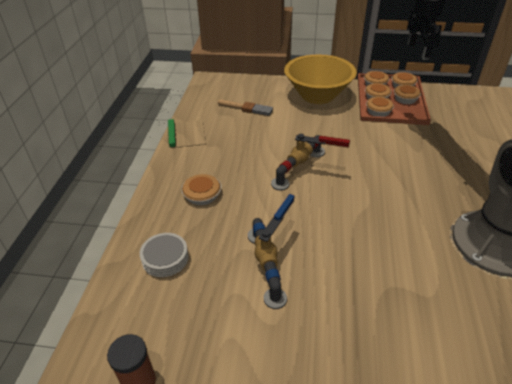

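The top picture shows the red valve on the right: pivot near (377,232), handle pointing down to about (378,297), pipe from (330,220) to (410,257). The blue handle ends near (260,238), and the pie is at (294,136). Next I'll measure these.

```bash
cat > h.py <<'E'
import numpy as np,cv2
def bp(d,u,v,z):
    r=d["R"].T@np.linalg.inv(d["K"])@np.array([u,v,1.]); c=-d["R"].T@d["t"]
    return (c+r*(z-c[2])/r[2])[:2]
def proj(d,X):
    p=d["K"]@(d["R"]@np.array(X)+d["t"]); return p[:2]/p[2]
def red(d):
    im=d["image"].astype(int); m=(im[...,0]>90)&(im[...,1]<45)&(im[...,2]<50)
    return m.astype(np.uint8)
E
python3 - <<'E'
from h import *
for n in("top","side"):
    d=dict(np.load(n+".npz")); k,l,s,c=cv2.connectedComponentsWithStats(red(d))
    for i in range(1,k):
        if s[i,4]>25:
            ys,xs=np.where(l==i); r=cv2.minAreaRect(np.c_[xs,ys].astype(np.float32))
            print(n,s[i],c[i].round(1),cv2.boxPoints(r).round(1).tolist())
            print([bp(d,*p,.117).round(3).tolist() for p in cv2.boxPoints(r)], bp(d,*c[i],.118).round(4), bp(d,*c[i],.05).round(3))
d=dict(np.load("top.npz"))
for p,z in(((377,230),.122),((330,219),.05),((410,256),.05),((260,238),.112),((208,223),.12),((294,136),.038)): print(p,bp(d,*p,z).round(3))
E
python3 - <<'E'
import cv2
a=cv2.imread('pics/top0.png')[190:320,300:440];cv2.imwrite('pics/c0.png',cv2.resize(a,None,fx=4.5,fy=4.5,interpolation=2))
E
```

```text
top [338 217  10   9  48] [342.5 220.8] [[337.6000061035156, 220.89999389648438], [341.3999938964844, 215.8000030517578], [347.6000061035156, 220.5], [343.79998779296875, 225.60000610351562]]
[[0.531, -0.151], [0.541, -0.16], [0.53, -0.172], [0.52, -0.163]] [ 0.5299 -0.1613] [ 0.539 -0.175]
top [397 246   9   9  53] [401.3 249.1] [[395.79998779296875, 250.39999389648438], [399.0, 244.0], [406.20001220703125, 247.60000610351562], [403.0, 254.0]]
[[0.46, -0.266], [0.473, -0.275], [0.464, -0.289], [0.451, -0.28]] [ 0.4617 -0.2776] [ 0.466 -0.3  ]
top [376 257   6  41 240] [378.5 276.7] [[376.0, 257.0], [381.0, 257.0], [381.0, 297.0], [376.0, 297.0]]
[[0.449, -0.223], [0.448, -0.233], [0.367, -0.223], [0.368, -0.213]] [ 0.4086 -0.2227] [ 0.409 -0.241]
side [319 137  30   6  68] [334.2 139.2] [[318.79998779296875, 138.3000030517578], [319.1000061035156, 136.10000610351562], [348.29998779296875, 140.0], [348.0, 142.3000030517578]]
[[0.451, -0.223], [0.451, -0.233], [0.371, -0.223], [0.372, -0.213]] [ 0.4093 -0.2215] [ 0.403 -0.318]
side [283 161   7   5  28] [286.4 163.2] [[283.0, 161.0], [289.0, 161.0], [289.0, 165.0], [283.0, 165.0]]
[[0.54, -0.111], [0.524, -0.113], [0.523, -0.096], [0.538, -0.094]] [ 0.5302 -0.1016] [ 0.536 -0.187]
(377, 230) [ 0.505 -0.231]
(330, 219) [ 0.546 -0.147]
(410, 256) [ 0.449 -0.318]
(260, 238) [0.507 0.016]
(208, 223) [0.545 0.124]
(294, 136) [ 0.755 -0.084]
```

View pics/c0.png

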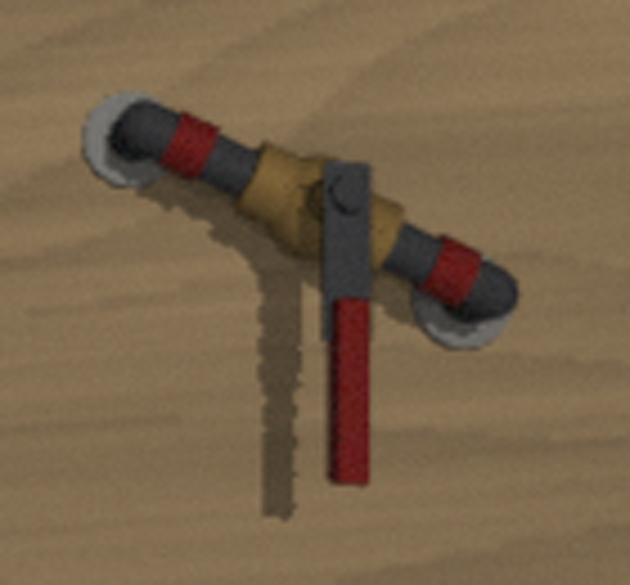

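```bash
python3 -m crank '[{"jaw":0,"x":0.6,"y":0.9},{"jaw":0,"x":0.6,"y":0.9},{"jaw":0,"x":0.6,"y":0.9,"az":-0.8},{"jaw":0,"x":0.6,"y":0.9,"az":-0.8},{"jaw":0,"x":0.6,"y":0.9,"az":-0.8},{"jaw":0,"x":0.6,"y":0.9,"az":-0.8},{"jaw":0,"x":0.6,"y":0.9},{"jaw":0,"x":0.6,"y":0.9}]' 30
```

```text
invalid input
```

```bash
python3 -m crank '[{"jaw":0,"x":0.6,"y":0.9,"z":0,"ax":0,"ay":0,"az":0},{"jaw":0,"x":0.6,"y":0.9,"z":0,"ax":0,"ay":0,"az":0},{"jaw":0,"x":0.6,"y":0.9,"z":0,"ax":0,"ay":0,"az":-0.8},{"jaw":0,"x":0.6,"y":0.9,"z":0,"ax":0,"ay":0,"az":-0.8},{"jaw":0,"x":0.6,"y":0.9,"z":0,"ax":0,"ay":0,"az":-0.8},{"jaw":0,"x":0.6,"y":0.9,"z":0,"ax":0,"ay":0,"az":-0.8},{"jaw":0,"x":0.6,"y":0.9,"z":0,"ax":0,"ay":0,"az":0},{"jaw":0,"x":0.6,"y":0.9,"z":0,"ax":0,"ay":0,"az":0}]' 30
```

```text
clock: 1.1
tool_pos: [0.37, -0.2311, 0.231]
ee_rot: [-3.136, 0.185, 0.001]
ft_force: [0.0, 0.4, -0.0]
opening: -0.0007
```

```bash
python3 -m crank '[{"jaw":0,"x":0.5,"y":0.8,"z":0,"ax":0,"ay":0,"az":0},{"jaw":0,"x":0.4,"y":0.8,"z":0,"ax":0,"ay":0,"az":0},{"jaw":0,"x":0,"y":0,"z":-0.7,"ax":0,"ay":0,"az":0},{"jaw":0,"x":0,"y":0,"z":-0.7,"ax":0,"ay":0,"az":0},{"jaw":0,"x":0,"y":0,"z":-0.7,"ax":0,"ay":0,"az":0},{"jaw":0,"x":0,"y":0,"z":-0.7,"ax":0,"ay":0,"az":0},{"jaw":0,"x":0,"y":0,"z":-0.65,"ax":0,"ay":0,"az":0},{"jaw":0,"x":0,"y":0,"z":0,"ax":0,"ay":0,"az":0}]'
python3 - <<'E'
from cell import arm
import cv2
for n in("top","side"):
    cv2.imwrite(f"pics/{n}1.png",arm.get_image(n)["image"][:,:,::-1])
a=cv2.imread('pics/top1.png');b=cv2.imread('pics/side1.png');cv2.imwrite('pics/b1.png',cv2.resize(cv2.hconcat([a[120:340,180:460],b[60:280,180:460]]),None,fx=1.4,fy=1.4))
E
```

```text
clock: 2.1
tool_pos: [0.4033, -0.1677, 0.0914]
ee_rot: [-3.134, 0.185, 0.009]
ft_force: [0.1, 0.2, 0.1]
opening: 0.0002
```

View pics/b1.png

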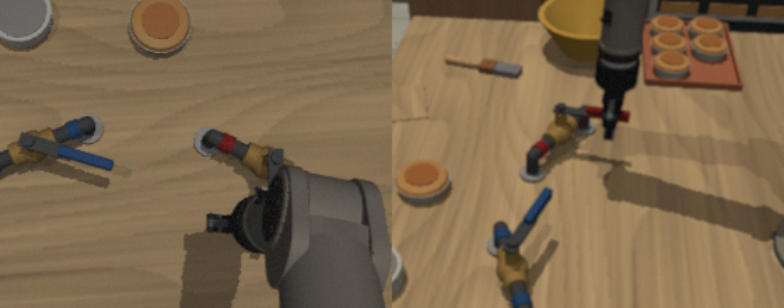

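The fingers are shut and stand on the blue-valve side of the red handle, level with it. Now I'll push along the arc.

```bash
python3 -m crank '[{"jaw":0,"x":0.1,"y":-0.4,"z":0,"ax":0,"ay":0,"az":0},{"jaw":0,"x":0,"y":-0.4,"z":0,"ax":0,"ay":0,"az":0},{"jaw":0,"x":-0.07,"y":-0.33,"z":0,"ax":0,"ay":0,"az":1},{"jaw":0,"x":-0.07,"y":-0.33,"z":0,"ax":0,"ay":0,"az":1},{"jaw":0,"x":0.03,"y":-0.34,"z":0,"ax":0,"ay":0,"az":1},{"jaw":0,"x":0.03,"y":-0.34,"z":0,"ax":0,"ay":0,"az":1},{"jaw":0,"x":0.12,"y":-0.32,"z":0,"ax":0,"ay":0,"az":1},{"jaw":0,"x":0.12,"y":-0.32,"z":0,"ax":0,"ay":0,"az":1}]'
python3 - <<'E'
from cell import arm
import cv2
for n in("top","side"):
    cv2.imwrite(f"pics/{n}2.png",arm.get_image(n)["image"][:,:,::-1])
a=cv2.imread('pics/top2.png');b=cv2.imread('pics/side2.png');cv2.imwrite('pics/b2.png',cv2.resize(cv2.hconcat([a[120:340,180:460],b[60:280,180:460]]),None,fx=1.4,fy=1.4))
E
```

```text
clock: 3.2
tool_pos: [0.4158, -0.28, 0.0936]
ee_rot: [-2.936, -1.111, -0.0]
ft_force: [0.2, 3.0, 0.7]
opening: 0.0003
```

View pics/b2.png

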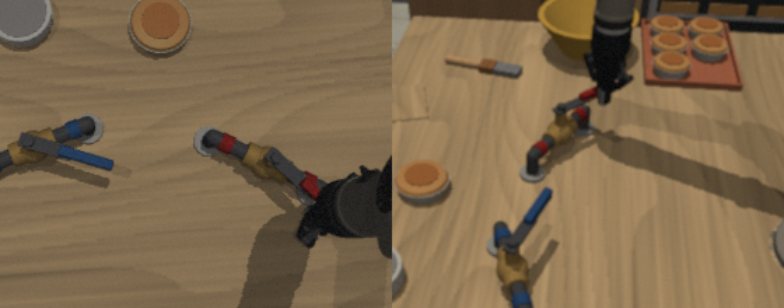

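The lever follows the fingers with about 3 N. I'll continue to the stop.

```bash
python3 -m crank '[{"jaw":0,"x":0.2,"y":-0.27,"z":0,"ax":0,"ay":0,"az":1},{"jaw":0,"x":0.2,"y":-0.27,"z":0,"ax":0,"ay":0,"az":1},{"jaw":0,"x":0,"y":0,"z":0,"ax":0,"ay":0,"az":0}]'; python3 -m crank '[{"jaw":0,"x":0.1,"y":-0.07,"z":0,"ax":0,"ay":0,"az":0.3},{"jaw":0,"x":0,"y":0,"z":0,"ax":0,"ay":0,"az":0}]'
```

```text
clock: 3.68
tool_pos: [0.4319, -0.3026, 0.0933]
ee_rot: [2.761, 1.498, -0.0]
ft_force: [-0.5, -0.1, 0.4]
opening: -0.0
clock: 3.92
tool_pos: [0.4336, -0.3042, 0.0931]
ee_rot: [-2.724, -1.559, 0.006]
ft_force: [-5.8, 0.8, 2.4]
opening: -0.0001
```

```bash
python3 -m crank '[{"jaw":0,"x":0.1,"y":-0.06,"z":0,"ax":0,"ay":0,"az":0},{"jaw":0,"x":0,"y":0,"z":0,"ax":0,"ay":0,"az":0}]'; python3 -m crank '[{"jaw":0,"x":0.1,"y":-0.06,"z":0,"ax":0,"ay":0,"az":0},{"jaw":0,"x":0,"y":0,"z":0,"ax":0,"ay":0,"az":0}]'
python3 - <<'E'
from cell import arm
import cv2
for n in("top","side"):
    cv2.imwrite(f"pics/{n}3.png",arm.get_image(n)["image"][:,:,::-1])
a=cv2.imread('pics/top3.png');b=cv2.imread('pics/side3.png');cv2.imwrite('pics/b3.png',cv2.resize(cv2.hconcat([a[120:340,180:460],b[60:280,180:460]]),None,fx=1.4,fy=1.4))
E
```

```text
clock: 4.18
tool_pos: [0.4336, -0.3043, 0.0929]
ee_rot: [-2.717, -1.554, 0.015]
ft_force: [-13.3, 6.2, 11.6]
opening: 0.0001
clock: 4.42
tool_pos: [0.4335, -0.3043, 0.0926]
ee_rot: [-2.71, -1.551, 0.024]
ft_force: [-20.2, 10.4, 19.0]
opening: 0.0004
```

View pics/b3.png

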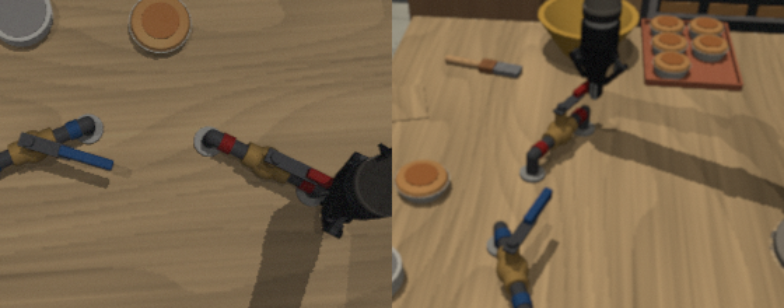

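The lever no longer moves while the force rises, so it is at the stop. I'll back off square to the lever, then lift clear.

```bash
python3 -m crank '[{"jaw":0,"x":-0.4,"y":0.24,"z":0,"ax":0,"ay":0,"az":0},{"jaw":0,"x":-0.6,"y":0.35,"z":0,"ax":0,"ay":0,"az":0},{"jaw":0,"x":-0.3,"y":0.1,"z":0.8,"ax":0,"ay":0,"az":0},{"jaw":0,"x":-0.3,"y":-0.5,"z":1,"ax":0,"ay":0,"az":0},{"jaw":0,"x":-0.5,"y":-1,"z":1,"ax":0,"ay":0,"az":0},{"jaw":0,"x":-0.6,"y":-1,"z":0.5,"ax":0,"ay":0,"az":0},{"jaw":0,"x":-0.6,"y":-1,"z":0,"ax":0,"ay":0,"az":0},{"jaw":0,"x":-0.5,"y":-1,"z":0,"ax":0,"ay":0,"az":0}]'
python3 -m crank '[{"jaw":0,"x":-0.5,"y":-0.8,"z":0,"ax":0,"ay":0,"az":0},{"jaw":0,"x":0,"y":0,"z":0,"ax":0,"ay":0,"az":0},{"jaw":0,"x":0,"y":0,"z":0,"ax":0,"ay":0,"az":0}]'
python3 - <<'E'
from cell import arm
from h import *
for n in("top","side"):
    d=arm.get_image(n)
    cv2.imwrite(f"pics/{n}4.png",d["image"][:,:,::-1])
    o=dict(np.load(n+".npz"))
    if n=="top":
        k,l,s,c=cv2.connectedComponentsWithStats(red(d))
        for i in range(1,k):
            if s[i,4]>25: print(s[i],bp(d,*c[i],.118).round(4))
    f=lambda im:((im[...,2].astype(int)-im[...,0]>40))
    for q in(o,d): ys,xs=np.where(f(q["image"])); print(n,"blue",len(xs),xs.mean(),ys.mean())
    D=np.abs(d["image"].astype(int)-o["image"]).sum(2); 
    print("piediff",(D[110:165,265:320]if n=="top" else D[170:210,175:225]).max())
a=cv2.imread('pics/top4.png');b=cv2.imread('pics/side4.png');cv2.imwrite('pics/b4.png',cv2.resize(cv2.hconcat([a[120:340,180:460],b[60:280,180:460]]),None,fx=1.4,fy=1.4))
E
```

```text
clock: 5.52
tool_pos: [0.2913, -0.4633, 0.2264]
ee_rot: [2.724, 1.559, -0.001]
ft_force: [0.0, -0.2, 0.8]
opening: -0.0001
clock: 5.9
tool_pos: [0.2729, -0.4928, 0.2254]
ee_rot: [2.725, 1.563, 0.002]
ft_force: [1.1, 1.1, 0.3]
opening: 0.0002
[339 217   8   9  52] [ 0.5298 -0.1613]
[401 241  38  22 232] [ 0.4546 -0.3151]
top blue 395 225.99746835443037 228.93924050632913
top blue 397 226.5037783375315 228.8816120906801
piediff 24
side blue 262 275.19847328244276 229.35496183206106
side blue 259 275.2046332046332 229.25868725868725
piediff 18
```

View pics/b4.png

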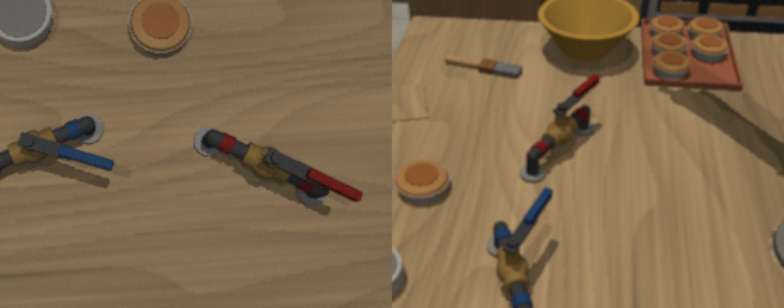

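The red lever now lies along its pipe's right half, in the left view from (275,157) to (360,195). The arm is clear, and the blue valve and the pie look unchanged.

```bash
python3 -c "
from cell import arm
print(arm.hand_in())"
```

```text
the job is handed in; nothing more can be done
None
```

I opened the red steam valve to its stop by pushing its lever counter-clockwise with the closed fingers. Then I backed off, lifted clear and handed the job in at about 6 s; the hand-in reports no verdict.

- **Red valve:** at the end of the push the tool stopped moving while the wrist force rose to about 30 N, so the lever was at its stop. In the last picture it points at about -118°. The pipe points at about -120°, so the two agree within the accuracy of the measurement.
- **Blue valve and pie:** the blue parts shifted by no more than about half a pixel between the first and last pictures. The pie area showed only small differences, at the level of image noise.
- **Robot:** it touches nothing; the last wrist force reading was about 1.6 N, which I take as sensor noise.
- **Refused call:** my first move call was rejected for leaving out unused fields. Nothing moved, and I resent it in full.

None of the checks failed or disagreed.

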